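# Spring open the loaded test jig

## Robot

A 6-joint arm with a two-finger parallel gripper is mounted at the origin on a cart in front of the work surface, level with it; the furniture and walls round the work are solid. World frame = base frame: x ahead of the robot, y to its left, z up, the work surface at z = 0. Lengths are in m, angles in rad, forces in N, time in s.
With the tool pointing down it reaches from about 0.225 to 0.875 m from the base axis. Payload 3.4 kg.
Tool frame: the origin (TCP) lies on the centre line of the jaws, within the pads' length; the fingertips stand 22 mm ahead of it and the grasp point (between the pads) lies 3 mm ahead of it; z points along the fingers, y is the line along which they close (so a half turn about z gives the same grasp; the last joint's range is limited). The gripper opens to 85 mm and grips with 20 to 120 N. Pads are 22 mm wide; open, the fingers measure 114 mm over their backs; the gripper's body (76 mm by 85 mm) begins 54 mm behind the grasp point. The pads swing forward as they close: fully open they stand 13 mm farther back than shut.
Start: joints at [-1.322, 0.276, 1.505, -0, 1.361, -0.121], TCP at [0.208, -0.536, 0.253] pointing down, gripper open.
Joint ranges: [-2.89, 2.89], [-0.75, 2.08], [0.22, 2.7], [-1.18, 4.32], [0.11, 2.71], [-2.7, 2.7]. Speed limits (rad/s): [2.57, 2.57, 3.14, 3.14, 3.14, 3.14].

## Interface

Orientations are given as a unit quaternion [w, x, y, z].
In Python, from rig import manip, order, get_image, get_state gives the robot as it stands (manip), with the cameras as plain functions, the readings as plain functions and the job (order).
- The arm moves only by the tool send_path, called after "Request:" by a JSON object that holds its "name" and its "arguments", one argument or row to a line. Schema: {"type":"object","properties":{"steps":{"type":"array","items":{"type":"array","items":{"type":"number"},"minItems":4,"maxItems":4},"minItems":1,"maxItems":5},"jaw":{"type":"number"},"force":{"type":"number"},"only":{"type":"string"},"quiet":{"type":"boolean"},"lines":{"type":"string"}},"required":["steps"],"additionalProperties":false}. steps is a list of rows, 1 to 5 of them, each of 4 numbers: dx, dy, dz in a scale on which 1.0 is 0.6 m, then a turn about the tool's z in fractions of the full range, 1 being pi rad; each row shifts and turns the commanded pose from where the row before left it, along the tool's axes as they then stand; what a row does not reach is not made up. A row lasts 1/12 s, in which the tool goes at most 0.0417 m and 0.125 rad, less where a joint would pass 70% of its speed; a pose out of reach is approached as far as the arm can. jaw is the finger opening in m, set as the call begins (left out keeps the last). The fingers move at their own pace and stop on an object; force is the grip in N (left out, the last holds). Time passes only in rows, so rows that do not move let the fingers close. The tool returns the time, the measured TCP pose, the force, the opening and the grip force at its end. only (a regular expression) keeps the lines of the reply that match it, lines (a string "A,B") keeps lines A to B, and quiet returns only ok. Input that does not fit is refused with a message, and nothing moves.
- get_state(): the state, without advancing time (a new reading comes with each control period).
- get_image(name): name is "side" or "top"; returns a dict with "img" (384x512x3 uint8, red, green, blue), "camera_matrix" (3x3 intrinsics, pixels), "k1" (the pictures are not rectified: a ray, as slopes to the right and down, at radius r is drawn at 1 + k1 r^2 times it, then the intrinsics apply), "T" (4x4, takes a point from camera to world coordinates). Camera axes: x right, y down, z forward; pixel columns grow to the right and rows downward; lengths in m; the calibration is good to about 2 mm. A picture is of the moment at which its call begins. There is no depth.
- order.sign_off(): hands the job in; it is judged then, once.
The state is a dict: "clock": time; "qpos": joint angles; "qd": joint speeds; "effort": joint torques, N m; "position": TCP position; "ee_rot": TCP orientation; "contact_force": force on the tool from outside, world axes, zero at the start; "moment": the same for the moment, N m; "width": finger opening in m; "gripper_force": force on a finger pad.
Only numpy, scipy, OpenCV 4.12 (cv2) and the standard library are available. Lean on these libraries where they do the work, as an engineer would, in place of code of your own. Each camera call takes 0.05 s, during which the arm holds its last target. There are 200 camera calls.

## Task

One of the two clamshell test jigs on the desk has a circuit board in its nest, seen through the window of the lid; the other is empty. Press the release button on the front of the jig with the board so that its lid springs open all the way to its stop, then take the hand away. Leave the empty jig shut.

Things in the scene. Friction and masses are not known exactly. Their poses are not given: they have to be found in the camera images.
- loaded_release_top (a point): Centre of the top of the round steel button, 26 mm wide, in a 42 mm collar on the black front housing of the jig with the board; top 75 mm over the desk, 12 mm over the collar. x points over the lid to the hinge, z up; the lid's front lip is 32 mm along +x. Both jigs are fixed, 191 x 130 mm, side by side, buttons to the robot, turned up to 0.3 rad; either may be left.
- loaded_release (a joint): Travel in m of that button, pressed straight down: 0 is up, 0.008 fully down. A spring resists, 2 N at first and 6 N at the bottom; from about 5 mm down (4.5 N) the latch bolt is clear of the lid. The button comes back up when let go.
- loaded_lid (a joint): Angle in rad of the lid of the jig with the board: about 0 is shut and latched, 1.75 open at its stop, just past upright. A grey frame with a window, 126 mm wide, 123 mm from the hinge at its far edge to the lip. When released, a spring swings it up and away from the button in about half a second and holds it open, up to 165 mm above the desk.
- empty_lid (a joint): Angle of the lid of the other jig, the one with no board in it: built alike, shut and latched at about 0, to be left so.

How it is judged:
By the outcome, as a careful person would: the job done as asked, in the order asked, and still so for the second after the job is handed in, with the robot touching nothing.
It also fails if it takes over 32 s, if anything falls off the work surface, if the arm or the gripper's body presses on something with over 40 N, if the wrist force passes 120 N, or if a joint passes its speed limit or range.

## Working session

There is one attempt and no reset: what is moved stays moved. The work goes in short steps, Python scripts to look and compute and a tool call to move; the robot and the scene stay as the last step left them, time stands still between calls to the robot, and variables do not carry over. Pictures are saved under pics/ and viewed, at most 10 in all, crops included, and the job is handed in when it is done.

```bash
mkdir -p pics; ls
```

Create h.py:
```python
import numpy as np,cv2
from rig import manip, order, get_image, get_state
def snap(n,f):
    d=get_image(n); cv2.imwrite(f,d["img"][:,:,::-1]); np.savez(f[:-4],K=d["camera_matrix"],k1=d["k1"],T=d["T"]); return d
def ray(f,u,v):
    d=np.load(f); K=d["K"];T=d["T"];k=float(d["k1"])
    a=np.array([(u-K[0,2])/K[0,0],(v-K[1,2])/K[1,1]]);s=a.copy()
    for _ in range(30): s=a/(1+k*(s@s))
    return T[:3,3],T[:3,:3]@np.r_[s,1]
def at(f,u,v,z):
    o,r=ray(f,u,v); return o+r*(z-o[2])/r[2]
def proj(f,p):
    d=np.load(f);K=d["K"];T=d["T"];c=T[:3,:3].T@(np.array(p)-T[:3,3]);s=c[:2]/c[2];s=s*(1+float(d["k1"])*(s@s))
    return K[0,0]*s[0]+K[0,2],K[1,1]*s[1]+K[1,2]
```

Run:
```python
from h import *
a=snap("top","pics/t0.png");b=snap("side","pics/s0.png")
s=get_state();print(s["position"],s["ee_rot"],s["clock"]);print(a["T"],b["T"])
```

```text
pics
rig.py
[ 0.2077081  -0.53570784  0.25249231] [-8.49708485e-04  9.82955672e-01  1.83840749e-01 -6.45163660e-05] 0.1
[[-0.01582672 -0.99728788  0.07187761  0.50513369]
 [-0.99966019  0.01727156  0.01952439 -0.02417046]
 [-0.02071288 -0.07154418 -0.99722235  1.17483981]
 [ 0.          0.          0.          1.        ]] [[-0.81077973 -0.3178452   0.49153906  0.16522253]
 [-0.58523526  0.42344047 -0.69151852  0.57656948]
 [ 0.01165831 -0.84833519 -0.52933117  0.55574518]
 [ 0.          0.          0.          1.        ]]
```

View pics/t0.png

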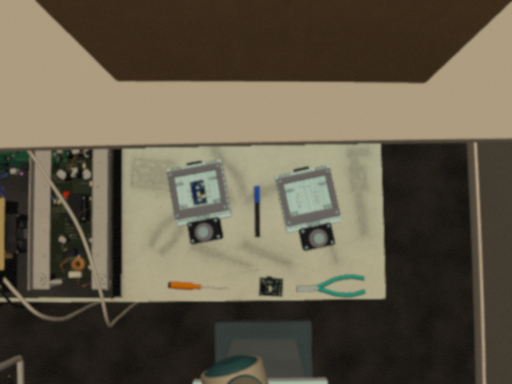

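View pics/s0.png

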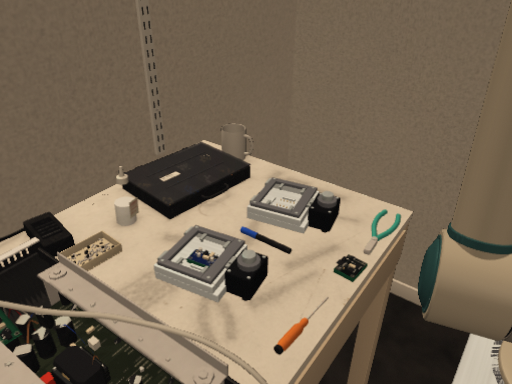

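The board (blue/dark) is in the left jig, whose button is near (205,230) in the top view and (249,260) in the side view. I'll enlarge both views to measure it.

Run:
```python
from h import *
a=cv2.imread("pics/t0.png")[150:255,160:240];b=cv2.imread("pics/s0.png")[220:305,150:280]
a=cv2.resize(a,None,fx=5,fy=5,interpolation=2);b=cv2.resize(b,None,fx=3,fy=3,interpolation=2)
c=np.zeros((525,800,3),np.uint8);c[:,:400]=a;c[:255,405:795]=b;cv2.imwrite("pics/c0.png",c)
```

```text
(no output)
```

View pics/c0.png

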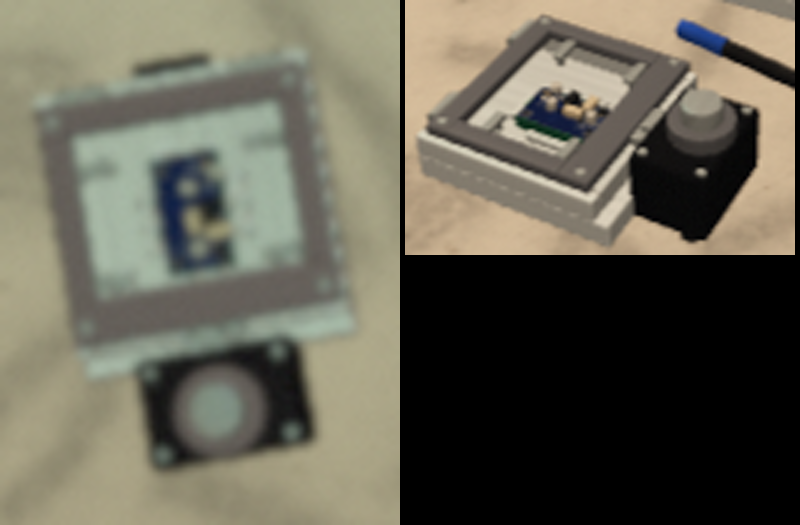

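The board is clearly in the left jig. The button-top centre is at about (202.6, 231.2) in top pixels and (249.0, 254.3) in side pixels.

Run:
```python
from h import *
t="pics/t0.npz";s="pics/s0.npz"
o1,r1=ray(t,202.6,231.2);o2,r2=ray(s,249.0,254.3)
A=np.c_[r1,-r2];x=np.linalg.lstsq(A,o2-o1,rcond=None)[0];p,q=o1+r1*x[0],o2+r2*x[1]
print("tri",p,q,"at .075",at(t,202.6,231.2,.075),at(s,249,254.3,.075))
f=lambda x,y:at(t,160+(x+.5)/5-.5,150+(y+.5)/5-.5,.063)
c=[f(150,373),f(278,353),f(163,455),f(291,431)]
for a,b in((2,0),(3,1),(0,1),(2,3)):
  d=c[b]-c[a];print(np.linalg.norm(d),np.arctan2(d[1],d[0]))
print(np.mean(c,0))
from scipy.spatial.transform import Rotation as R
st=get_state();w,x,y,z=st["ee_rot"];M=R.from_quat([x,y,z,w]).as_matrix();print(M)
for tgt in ([p[0],p[1],.2],):print("delta tool",M.T@(np.array(tgt)-st["position"]), st["contact_force"])
```

```text
tri [0.50322201 0.12200056 0.07473899] [0.50198611 0.12119709 0.07463438] at .075 [0.50322247 0.12196588 0.075     ] [0.50173019 0.12154314 0.075     ]
0.037497674451421006 0.15062951424785107
0.03566739427870977 0.15510639217201785
0.05878025341054637 -1.4316591931209568
0.05894736876875838 -1.400569646544354
[0.50543008 0.12107691 0.063     ]
[[ 9.32405150e-01  3.61414505e-01 -4.39255545e-04]
 [ 3.61414724e-01 -9.32403714e-01  1.64673007e-03]
 [ 1.85588633e-04 -1.69417302e-03 -9.99998548e-01]]
delta tool [ 0.51323445 -0.50635781  0.05344549] [-0.31840578 -0.12018277 -0.67780689]
```

Both views agree: the button top is at (0.5025, 0.1216, 0.0747) and the yaw is 0.153. I'll close the fingers, turn +0.217 and move across.

The rows are not in the units I measure in: shifts go in shares of 0.6 m and turns go in shares of pi rad. I convert before sending: -0.0335 m / 0.6 = -0.0558, 0.0216 m / 0.6 = 0.036, 0.109 rad / 3.1416 = 0.0347.

Request:
{"name": "send_path", "arguments": {
  "steps": [
    [0,0,0,0.0347],
    [0,0,0,0.0347],
    [0.036,-0.0558,0,0],
    [0.036,-0.0558,0,0],
    [0.036,-0.0558,0,0]
  ],
  "jaw": 0,
  "force": 40
}}

```text
clock: 0.52
position: [0.2567, -0.4258, 0.2524]
ee_rot: [-0.001, 0.997, 0.075, -0.0]
contact_force: [0.6, 0.2, -0.2]
width: 0.0253
gripper_force: 0.0
```

Request:
{"name": "send_path", "arguments": {
  "steps": [
    [0.036,-0.0558,0,0],
    [0.036,-0.0558,0,0],
    [0.036,-0.0558,0,0],
    [0.036,-0.0558,0,0],
    [0.036,-0.0558,0,0]
  ]
}}

```text
clock: 0.93
position: [0.3382, -0.2431, 0.2531]
ee_rot: [-0.0, 0.997, 0.075, -0.0]
contact_force: [1.5, -0.7, -0.3]
width: -0.0005
gripper_force: 0.0
```

Request:
{"name": "send_path", "arguments": {
  "steps": [
    [0.036,-0.0558,0,0],
    [0.036,-0.0558,0,0],
    [0.036,-0.0558,0,0],
    [0.036,-0.0558,0,0],
    [0.036,-0.0558,0,0]
  ]
}}

```text
clock: 1.35
position: [0.4196, -0.0612, 0.2532]
ee_rot: [0.0, 0.997, 0.076, 0.0]
contact_force: [0.9, -1.1, 0.4]
width: 0.0001
gripper_force: 0.0
```

Create go.py:
```python
from h import *
from scipy.spatial.transform import Rotation as R
st=get_state();M=R.from_quat(np.roll(st["ee_rot"],-1)).as_matrix()
g=np.array([.5025-.003*np.cos(.153),.1216-.003*np.sin(.153),.0747+.022])
print(st["clock"],"to go",M.T@(g-st["position"]).round(4),"yaw",np.arctan2(M[1,0],M[0,0]),st["contact_force"],st["width"])
```

```bash
python3 go.py
```

```text
1.35 to go [ 0.10653204 -0.16816142  0.15646792] yaw 0.15170041785840752 [ 0.93130071 -1.14961813  0.36443719] 7.477431629639351e-05
```

To row units: -0.0336 m / 0.6 = -0.056, 0.0213 m / 0.6 = 0.0355.

Request:
{"name": "send_path", "arguments": {
  "steps": [
    [0.0355,-0.056,0,0],
    [0.0355,-0.056,0,0],
    [0.0355,-0.056,0,0],
    [0.0355,-0.056,0,0],
    [0.0355,-0.056,0,0]
  ]
}}

```text
clock: 1.77
position: [0.4995, 0.1211, 0.253]
ee_rot: [0.0, 0.997, 0.076, -0.0]
contact_force: [-0.0, -1.0, -0.1]
width: -0.0001
gripper_force: 0.0
```

Request:
{"name": "send_path", "arguments": {
  "steps": [
    [0,0,0,0],
    [0,0,0.0667,0],
    [0,0,0.0667,0],
    [0,0,0.0667,0],
    [0,0,0,0]
  ]
}}

```text
clock: 2.18
position: [0.493, 0.1181, 0.1264]
ee_rot: [0.0, 0.997, 0.076, -0.008]
contact_force: [-1.1, -0.4, -1.1]
width: 0.0001
gripper_force: 0.0
```

Request:
{"name": "send_path", "arguments": {
  "steps": [
    [0,0,0,0],
    [0,0,0,0]
  ]
}}

```text
clock: 2.35
position: [0.5007, 0.1188, 0.1349]
ee_rot: [0.0, 0.997, 0.076, 0.001]
contact_force: [0.3, 0.5, 1.0]
width: 0.0001
gripper_force: 0.0
```

```bash
python3 go.py
```

Run:
```python
from h import *
snap("side","pics/s1.png");snap("top","pics/t1.png")
c=np.zeros((500,800,3),np.uint8)
c[:500,:400]=cv2.resize(cv2.imread("pics/s1.png")[155:305,190:310],(400,500),interpolation=2);c[:,400:]=cv2.resize(cv2.imread("pics/t1.png")[155:255,165:245],(400,500),interpolation=2)
cv2.imwrite("pics/c1.png",c)
```

```text
2.35 to go [-0.00091769 -0.00256314  0.03819723] yaw 0.15138501469119803 [0.30408692 0.54358905 1.04232307] 5.918562955624245e-05
```

View pics/c1.png

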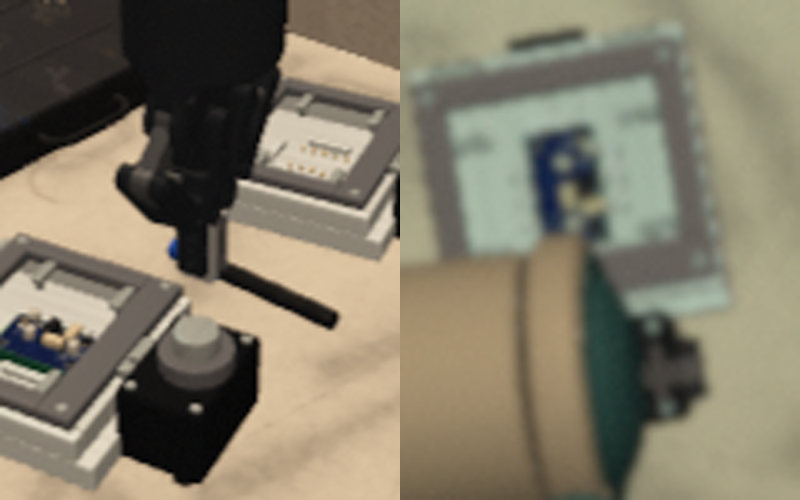

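The fingertips hang about 17 px straight above the button in the side view, which matches the computed ~37 mm gap. Next I'll correct laterally, descend gently and press.

To row units: 0.01 m / 0.6 = 0.0167, -0.0025 m / 0.6 = -0.0042.

Request:
{"name": "send_path", "arguments": {
  "steps": [
    [-0.0017,-0.0042,0.0167,0],
    [0,0,0.0167,0],
    [0,0,0.0167,0],
    [0,0,0,0],
    [0,0,0,0]
  ]
}}

```text
clock: 2.87
position: [0.4978, 0.1211, 0.1031]
ee_rot: [0.0, 0.997, 0.076, -0.0]
contact_force: [-0.7, -0.1, 0.0]
width: 0.0001
gripper_force: 0.0
```

```bash
python3 go.py
```

```text
2.8667 to go [0.00168566 0.00025626 0.00639866] yaw 0.15175654990552834 [-0.73217444 -0.05233887  0.01520366] 6.443789647592331e-05
```

Request:
{"name": "send_path", "arguments": {
  "steps": [
    [0,0,0.0067,0],
    [0,0,0.0067,0],
    [0,0,0.0033,0],
    [0,0,0,0]
  ]
}}

```text
clock: 3.2
position: [0.4988, 0.1213, 0.0935]
ee_rot: [0.0, 0.997, 0.076, 0.001]
contact_force: [1.1, 0.3, 1.7]
width: -0.0002
gripper_force: 1.1
```

```bash
python3 go.py
```

```text
3.2 to go [ 0.00066676  0.00030416 -0.00319889] yaw 0.15176197966799618 [1.10671817 0.32719773 1.70448647] -0.0002156405088314101
```

Contact: about 2–3 N at 3 mm down. I'll press on.

To row units: 0.002 m / 0.6 = 0.0033, 0.001 m / 0.6 = 0.0017.

Request:
{"name": "send_path", "arguments": {
  "steps": [
    [0,0,0.0033,0],
    [0,0,0.0017,0],
    [0,0,0,0],
    [0,0,0,0]
  ]
}}

```text
clock: 3.53
position: [0.4988, 0.1213, 0.0907]
ee_rot: [0.0, 0.997, 0.076, 0.001]
contact_force: [2.6, -0.5, 4.2]
width: -0.0
gripper_force: 2.5
```

```bash
python3 go.py
```

Run:
```python
from h import *
snap("side","pics/s2.png")
```

```text
3.5333 to go [ 0.00067187  0.00030498 -0.0059988 ] yaw 0.15180691708079788 [ 2.57247518 -0.54872021  4.24223468] -4.724410348817991e-05
```

View pics/s2.png

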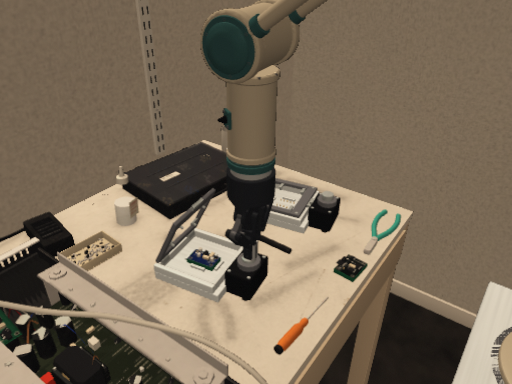

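The lid is springing up (lip near (208,193)) with the fingers still on the button. I'll let it finish, then lift straight up and back away.

Request:
{"name": "send_path", "arguments": {
  "steps": [
    [0,0,0,0],
    [0,0,0,0],
    [0,0,0,0],
    [0,0,0,0],
    [0,0,0,0]
  ]
}}

```text
clock: 4.0
position: [0.4988, 0.1213, 0.0905]
ee_rot: [0.0, 0.997, 0.076, 0.001]
contact_force: [2.6, 0.1, 4.5]
width: 0.0001
gripper_force: 2.5
```

Request:
{"name": "send_path", "arguments": {
  "steps": [
    [0,0,-0.025,0],
    [0,0,-0.0417,0],
    [-0.0167,0,-0.05,0],
    [-0.05,0,-0.0333,0],
    [-0.05,0,-0.0333,0]
  ]
}}

```text
clock: 4.42
position: [0.4272, 0.1106, 0.2001]
ee_rot: [-0.0, 0.997, 0.076, -0.002]
contact_force: [-0.5, -0.5, 0.8]
width: -0.0004
gripper_force: 0.0
```

Request:
{"name": "send_path", "arguments": {
  "steps": [
    [-0.05,0,-0.0333,0],
    [-0.05,0,-0.0167,0],
    [-0.0333,0,0,0],
    [0,0,0,0],
    [0,0,0,0]
  ]
}}

```text
clock: 4.83
position: [0.3478, 0.0985, 0.2296]
ee_rot: [-0.0, 0.997, 0.076, -0.001]
contact_force: [-0.3, 0.4, 0.3]
width: 0.0001
gripper_force: 0.0
```

Request:
{"name": "send_path", "arguments": {
  "steps": [
    [0,0,0,0],
    [0,0,0,0],
    [0,0,0,0],
    [0,0,0,0],
    [0,0,0,0]
  ]
}}

```text
clock: 5.25
position: [0.3502, 0.0986, 0.2299]
ee_rot: [0.0, 0.997, 0.076, -0.001]
contact_force: [-0.1, 0.2, -0.2]
width: 0.0001
gripper_force: 0.0
```

Run:
```python
from h import *
snap("side","pics/s3.png");snap("top","pics/t3.png")
```

```text
(no output)
```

View pics/s3.png

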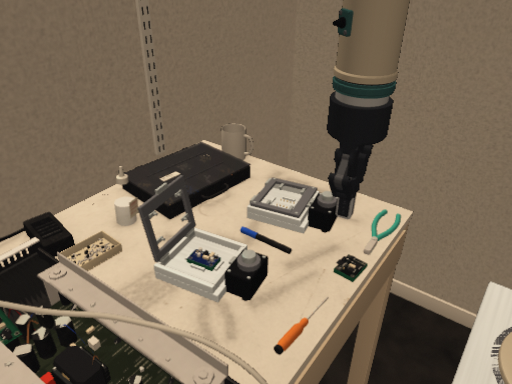

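View pics/t3.png

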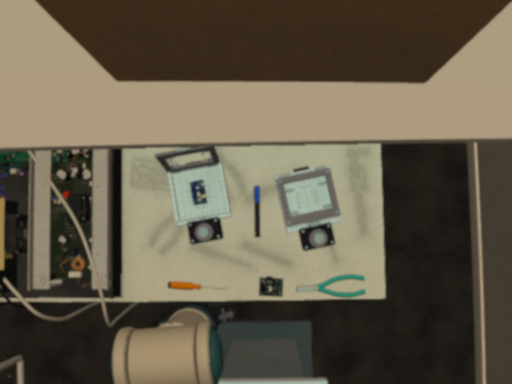

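The loaded lid stands open past upright (lip edge from (143,205) to (182,180) in the side view), and the empty jig is shut. I'll check the angle against the stop before handing in.

Run:
```python
from h import *
c,s=np.cos(.153),np.sin(.153)
for a in (1.45,1.6,1.75):
  for y in (.063,-.063):
    x=.155-.123*np.cos(a);z=.044+.123*np.sin(a)
    P=[.5025+c*x-s*y,.1216+s*x+c*y,z];print(a,np.round(proj("pics/s3.npz",P)),np.round(proj("pics/t3.npz",P)))
```

```text
1.45 [155. 207.] [156. 170.]
1.45 [198. 174.] [216. 160.]
1.6 [146. 204.] [155. 161.]
1.6 [190. 171.] [215. 151.]
1.75 [137. 202.] [154. 153.]
1.75 [182. 169.] [213. 142.]
```

Run:
```python
from h import *
a=cv2.imread("pics/s3.png")[170:270,130:250].astype(int);d=get_image("side")["img"][170:270,130:250,::-1].astype(int)
print(abs(a-d).mean(),abs(a-d).max());print(order.sign_off())
```

```text
0.5402222222222223 4
the job is handed in; nothing more can be done
None
```

The board jig's release button is pressed and its lid stands open at about its stop (roughly 1.7–1.75 rad by camera) and still. The empty jig stayed shut, the hand is clear, and the job is handed in at about 5.3 s.

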